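# Gauge a cucumber in the bench caliper and tally it

## Robot

A 6-joint arm with a two-finger parallel gripper is mounted at the origin on the work surface. World frame = base frame: x ahead of the robot, y to its left, z up, the work surface at z = 0. Lengths are in mm, angles in rad, forces in N, time in s.
With the tool pointing down it reaches from about 350 to 775 mm from the base axis. Payload 7.3 kg.
Tool frame: the origin (TCP) lies between the finger pads; the fingertips stand 14 mm ahead of it and the grasp point (between the pads) lies 5 mm behind it; y points along the fingers, z is the direction in which the jaws open and shut, and the axes are right-handed (so a half turn about y gives the same grasp; the last joint's range is limited). The gripper opens to 92 mm and grips with 3 to 60 N. Pads are 19 mm wide; open, the fingers measure 130 mm over their backs; the gripper's body (75 mm by 190 mm) begins 47 mm behind the grasp point.
Start: joints at [-1.285, 0.342, 1.524, -0, 1.275, -0.146], TCP at [219.739, -476.821, 240.741] pointing down, gripper open.
Joint ranges: [-2.53, 2.53], [-0.77, 2.02], [0.04, 2.7], [-1, 4.14], [0.28, 2.66], [-3.11, 3.11]. Speed limits (rad/s): [2.57, 2.57, 3.14, 3.14, 3.14, 3.14].

## Interface

Orientations are given as [roll, pitch, yaw] about the fixed x, y, z axes, in that order (R = Rz(yaw) Ry(pitch) Rx(roll)).
In Python, from plant import bot, vision, order gives the robot as it stands.
- The arm moves only by the tool apply_moves, never from a script. Its argument "rows" is a list of rows, each a list of 3 entries, a list of its own where there are three numbers: the shift along the tool's x, y, z in cm, then the turn about the tool's y in rad, then the finger opening in cm, from 0 to 9.18. A call has 1 to 5 rows; each row is the pose to reach, as a shift and turn from the pose measured when the call began, along the tool's axes at that moment; what a row does not reach only later rows make up. A row lasts 1/8 s, in which the tool goes at most 62.5 mm and 10.7 degrees, less where a joint would pass 70% of its speed; a pose out of reach is approached as far as the arm can. A call with a gripper value outside its range is refused whole. The fingers move at their own pace and stop on an object; the grip force is fixed at half the most. Time passes only in rows, so rows that repeat a pose let the fingers close. It gives the time, the measured TCP pose, the force and the opening at its end, in the units of the state.
- bot.get_obs(): the state, without advancing time (a new reading comes with each control period).
- vision.capture(name): name is "scene" or "top"; returns the picture (384x512x3 uint8, red, green, blue); there is no depth.
- vision.camera_info(name): a dict with "mtx" (3x3 intrinsics, pixels), "distortion" ([k1, k2, p1, p2, k3] as OpenCV has them; the pictures are not rectified), "rvec" (rotation vector, rad) and "tvec" (3), from world to camera coordinates, as OpenCV has them. Camera axes: x right, y down, z forward; pixel columns grow to the right and rows downward; lengths in mm; the calibration is good to about 2 mm. A picture is of the moment at which its call begins. camera_info takes no time and is no camera call.
- order.close_job(): hands the job in, once; it reports no verdict.
The state is a dict: "time": time; "joint_positions": joint angles; "dq": joint speeds; "tau": joint torques, N m; "tool_pos": TCP position; "tcp_rot": TCP orientation; "contact_force": force on the tool from outside, world axes, zero at the start; "moment": the same for the moment, N m; "grip_width": finger opening in mm.
Only numpy, scipy, OpenCV 4.12 (cv2) and the standard library are available. Lean on these libraries where they do the work, as an engineer would, in place of code of your own. Each camera call takes 0.05 s, during which the arm holds its last target.

## Task

Slide the bench caliper open, take the cucumber from the wooden tray and lay it flat on the caliper's bed, midway along its length in line with the jaws and square between them, and let go of it. Slide the jaw shut until the cucumber is nipped against the fixed jaw and the sprung pad has visibly given (half or more of its orange sleeve gone into the jaw), without crushing it, and leave it nipped so that I can read the scale. Then tally it: swing the counter's red-knobbed lever all the way to its stop and let it spring back; leave the other things on the table where they are.

Things in the scene. Friction and masses are not known exactly. Their poses are not given: they have to be found in the camera images.
- caliper: Bench caliper fixed to the table: a grey bed 120 (x) x 290 (y) x 20 mm high, from y = +105 to y = -185 mm of its own frame. Origin: on the table under the middle of the fully open gap; x runs across the bed (along which a gauged part lies), y along the slide, towards the fixed jaw, z up. The fixed jaw's face is at y = +75 mm. Both jaws are 60 mm wide in x (-30 to +30 mm) and stand 45 mm above the bed (65 mm above the table).
- fixed_jaw: The caliper's fixed steel jaw, 60 x 20 x 45 mm; origin on the bed's top at the middle of the foot of its gauging face (caliper y = +75 mm, z = 20 mm); axes as the caliper's.
- bed_centre (a point): Point on the bed's top surface in the middle of the fully open gap (caliper x = 0, y = 0, z = 20 mm); axes as the caliper's.
- jaw (a joint): Sliding jaw of the caliper: the gap in m between the fixed jaw's face and the sprung pad when the pad is out; 0 shut, 0.15 fully open (opens towards the caliper's -y). It starts at 0.012 to 0.032, too narrow for the cucumber. It rubs with about 10 N and stays where it is left.
- tab (a point): Centre of the yellow upright thumb tab of the sliding jaw, to pinch from above: 30 mm (x) x 16 mm (y, along the slide) x 45 mm high; its centre is 62.5 mm above the table, its top 85 mm. It stands on a blue carriage whose top is 40 mm above the table, 41 mm clear of the steel jaw plate on the gap side and 10 mm from the carriage's far end. In the caliper's frame the tab is at x = 0, y = -7 mm - jaw value. Axes as the caliper's.
- pad (a joint): Black sprung pad on the sliding jaw's face (56 mm wide, from 2 to 40 mm above the bed): 0 out, 0.010 pressed fully in (m). About 0.7 N per mm (7 N fully in). An orange sleeve 10 mm long shows between pad and jaw plate and vanishes into the plate as the pad is pressed. With the cucumber nipped, pad value = 0.044 - jaw value, so a jaw value of about 0.038 presses the pad in by 6 mm.
- cucumber: Green cucumber, 160 mm long, 44 mm thick (straight middle part 130 mm), 0.2 kg; origin at its centre, on its long axis, 22 mm above what it lies on; its own x axis runs along its length. It lies in the wooden tray. It slides, and hardly rolls.
- tray: Shallow wooden tray fixed to the table, 230 (x) x 130 (y) mm outside, walls 6 mm thick and 22 mm high, floor 6 mm thick; origin under its centre.
- counter: Green tally counter fixed to the table, body 110 (x) x 80 (y) x 60 mm high on a 130 x 100 mm foot, four white windows on the top at its +x end; origin under its centre, z up. The lever reaches out over its -x end.
- lever_hinge (a point): Lever's vertical hinge axis on top of the counter (counter x = +5 mm, y = 0, 69 mm above the table); axes as the counter's.
- lever_knob (a point): Top centre of the lever's upright red knob: 20 mm thick, 36 mm high (70 to 106 mm above the table), 72 mm from the hinge axis. The flat arm beneath it lies 66 to 72 mm above the table.
- lever (a joint): Sprung lever, swinging level, clockwise seen from above: 0 at rest (arm points 0.5 rad from the counter's -x axis towards its -y), 1.0 rad at the stop (0.5 rad from -x towards +y). The spring needs about 1.7 N at the knob at the start and 4.5 N at the stop, and swings the lever back when let go.
- snips: Bystander, not to be disturbed: red-handled snips, 160 mm long, lying flat; origin at the table.
- pot: Bystander, not to be disturbed: black plastic plant pot, 96 mm across, 85 mm high; origin at the table.
- jar: Bystander, not to be disturbed: amber glass jar, 68 mm across, 90 mm high; origin at the table.
- brush: Bystander, not to be disturbed: hand brush lying flat; origin at the table.
- round_box: Bystander, not to be disturbed: round pale wooden box, 122 mm across, 75 mm high; origin at the table.
- clay_pot: Bystander, not to be disturbed: small terracotta pot, 80 mm across, 70 mm high; origin at the table.

How it is judged (in metres and radians):
On the way, in this order (a step that is already met when the one before it is completed fails the run):
1. the caliper is open wide enough for the cucumber (value of joint jaw above 0.055 m), for 0.1 s.
2. the cucumber lies on the bed between the jaws, let go (x of cucumber in the frame of caliper between -0.035 and 0.035 m and z of cucumber in the frame of caliper between 0.036 and 0.049 m and angle between the x axis of cucumber and the x axis of caliper, either way round below 0.25 rad and contact force between cucumber and the fingers below 0.1 N and y of cucumber in the frame of caliper between -0.06 and 0.06 m and linear speed of cucumber below 0.03 m/s and value of joint pad below 0.003 m), for 0.2 s.
3. the jaw has nipped the cucumber against the fixed jaw, pad pressed in by 4 mm or more (x of cucumber in the frame of caliper between -0.035 and 0.035 m and z of cucumber in the frame of caliper between 0.036 and 0.049 m and angle between the x axis of cucumber and the x axis of caliper, either way round below 0.25 rad and value of joint pad above 0.004 m and contact force between cucumber and fixed_jaw above 1.5 N), for 0.3 s.
4. the counter's lever is at its stop (value of joint lever above 0.93 rad), for 0.05 s.
At the end, for the whole second after the job is handed in: The cucumber lies at rest on the caliper's bed, within 35 mm of the middle along x and 0.25 rad of square, touching the fixed jaw with over 1.5 N and the sprung pad pressed in by at least 4 mm; the lever has been to its stop (over 0.93 rad) and is back within 0.1 rad of rest (all of step 3 and y of cucumber in the frame of caliper between 0.045 and 0.061 m and value of joint lever below 0.1 rad and linear speed of cucumber below 0.02 m/s).
It fails at once if the cucumber is crushed against the fixed jaw (over 30 N) (contact force between cucumber and fixed_jaw above 30 N).
It fails at once if a bystander is moved by more than 30 mm (distance of any of snips, pot, jar, brush, round_box, clay_pot from where it was at the start of the episode above 0.03 m).
It also fails if it takes over 72 s, if anything falls off the work surface, if the arm or the gripper's body presses on something with over 40 N, if the wrist force passes 120 N, or if a joint passes its speed limit or range.

## Working session

There is one attempt and no reset: what is moved stays moved. The work goes in short steps, Python scripts to look and compute and a tool call to move; the robot and the scene stay as the last step left them, time stands still between calls to the robot, and variables do not carry over. Pictures are saved under pics/ and viewed, and the job is handed in when it is done.

Besides the shell and the picture viewer there is one more tool, called after "Emit:" as a command line: name --argument value ..., lists and objects as JSON in quotes. apply_moves: Moves the arm, as the interface text tells. Its arguments: {"type":"object","properties":{"rows":{"type":"array","items":{"type":"array"}}},"required":["rows"]}

```bash
mkdir -p pics; ls
python3 - <<'E'
from plant import bot,vision
import cv2
print(bot.get_obs())
for n in ("scene","top"):
    im=vision.capture(n); cv2.imwrite(f"pics/{n}0.png",im[:,:,::-1]); cv2.imwrite(f"pics/{n}0v.png",cv2.resize(im[:,:,::-1],(800,600),interpolation=cv2.INTER_CUBIC)); print(vision.camera_info(n))
E
```

```text
pics
{'time': 0.0, 'joint_positions': array([-1.28501961e+00,  3.42743403e-01,  1.52503251e+00,  1.60747535e-05,
        1.27539995e+00, -1.45992456e-01]), 'dq': array([-0.00032528,  0.00034574, -0.00049856,  0.00058358,  0.00065678,
       -0.00100591]), 'tau': array([-1.20577966e-03, -4.31238949e+01, -2.44214541e+01,  7.16224336e-02,
        5.59552107e-02, -1.09281798e-04]), 'tool_pos': array([ 219.61734309, -476.42543236,  240.02881035]), 'tcp_rot': array([-1.57236046e+00,  2.45524253e-04, -2.70982836e+00]), 'contact_force': array([ 1.18333487, -0.11672191,  0.32428414]), 'moment': array([-0.01389013, -0.04021448, -0.02795053]), 'grip_width': 91.7324668817423}
{'mtx': array([[369.63253866,   0.        , 253.05919586],
       [  0.        , 369.63253866, 192.61331499],
       [  0.        ,   0.        ,   1.        ]]), 'distortion': array([-0.06945895,  0.        ,  0.        ,  0.        ,  0.        ]), 'rvec': array([ 1.5672893 ,  1.88402331, -0.85539612]), 'tvec': array([ 109.66814381, -339.13749411, 2069.36822228])}
{'mtx': array([[379.39305001,   0.        , 255.43203373],
       [  0.        , 379.39305001, 194.29089224],
       [  0.        ,   0.        ,   1.        ]]), 'distortion': array([-0.0313039,  0.       ,  0.       ,  0.       ,  0.       ]), 'rvec': array([ 2.19826281, -2.13679931,  0.11571191]), 'tvec': array([ -12.48656169,  598.76214613, 1289.07977855])}
```

View pics/top0v.png

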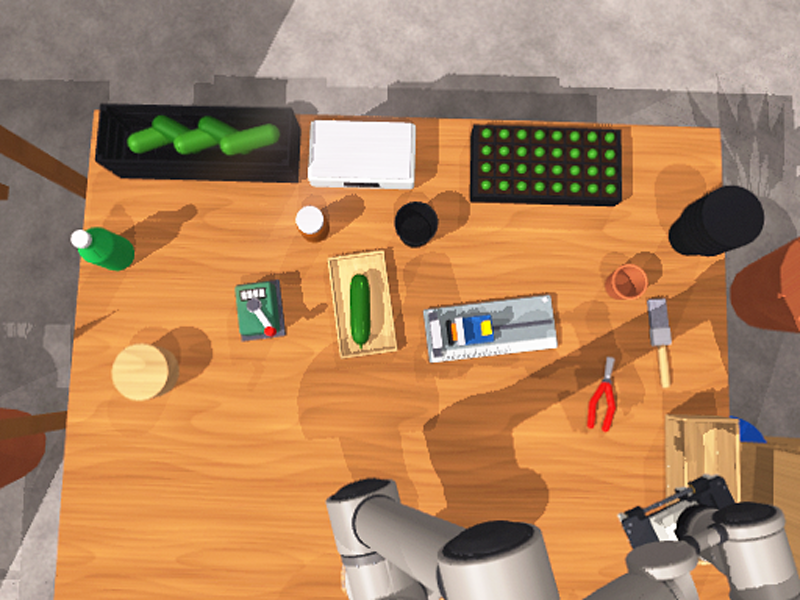

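View pics/scene0v.png

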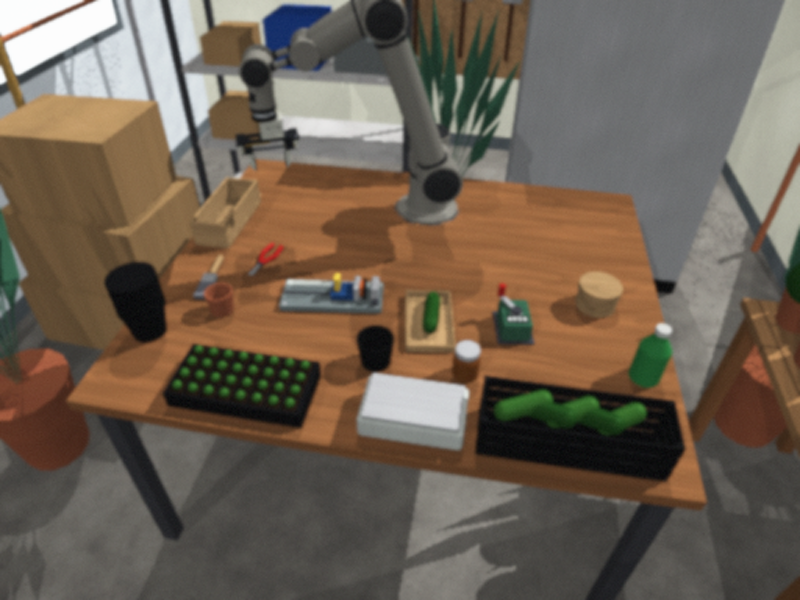

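The top view (800x600) shows the caliper at about (490,328) with its yellow tab at (487,327), and the cucumber in the tray at (360,310). The counter is at (260,308) with its red knob at (269,331), and the fixed jaw is at the caliper's left end (433,332). Next I'll measure these.

```bash
cat > h.py <<'E'
import numpy as np,cv2
from plant import bot,vision
def ray(n,uv):
    c=vision.camera_info(n);R=cv2.Rodrigues(c['rvec'])[0]
    p=cv2.undistortPoints(np.array(uv,float).reshape(-1,1,2),c['mtx'],c['distortion']).reshape(-1,2)
    d=np.c_[p,np.ones(len(p))]@R; o=-R.T@c['tvec']; return o,d
def onz(n,uv,z):
    o,d=ray(n,uv); return o+d*((z-o[2])/d[:,2])[:,None]
def proj(n,P):
    c=vision.camera_info(n); return cv2.projectPoints(np.array(P,float).reshape(-1,3),c['rvec'],c['tvec'],c['mtx'],c['distortion'])[0].reshape(-1,2)
def tri(uv1,uv2):
    o1,d1=ray('top',[uv1]);o2,d2=ray('scene',[uv2]);d1=d1[0];d2=d2[0]
    s=np.linalg.lstsq(np.c_[d1,-d2],o2-o1,rcond=None)[0]
    a=o1+s[0]*d1;b=o2+s[1]*d2; return (a+b)/2,np.linalg.norm(a-b)
def mask(im,lo,hi,roi):
    h=cv2.cvtColor(im,cv2.COLOR_RGB2HSV); m=cv2.inRange(h,np.array(lo),np.array(hi)); z=np.zeros_like(m); x0,y0,x1,y1=roi; z[y0:y1,x0:x1]=m[y0:y1,x0:x1]; return z
def big(m):
    n,l,s,c=cv2.connectedComponentsWithStats(m); i=1+s[1:,4].argmax(); return (l==i),c[i],s[i]
E
python3 - <<'E'
from h import *
t=cv2.imread('pics/top0.png')[:,:,::-1];s=cv2.imread('pics/scene0.png')[:,:,::-1]
def crop(im,x0,y0,x1,y1,k): return cv2.resize(im[y0:y1,x0:x1,::-1],None,fx=k,fy=k,interpolation=cv2.INTER_NEAREST)
cv2.imwrite('pics/c1.png',crop(t,140,150,370,240,3))
cv2.imwrite('pics/c2.png',crop(s,170,165,360,240,4))
def rep(n,im,lo,hi,roi,z,nm):
    m,c,st=big(mask(im,lo,hi,roi)); print(nm,n,c.round(1),st,onz(n,[c],z).round(1)[0]); return m,c
m,cT=rep('top',t,(22,150,120),(35,255,255),(270,190,360,235),85,'yellow')
m,cS=rep('scene',s,(22,150,120),(35,255,255),(180,160,250,210),75,'yellow')
print(tri(cT,cS))
m,c=rep('top',t,(45,120,30),(70,255,255),(205,160,260,230),28,'cuc')
ys,xs=np.nonzero(m);P=onz('top',np.c_[xs,ys],28)[:,:2];mn=P.mean(0);w,v=np.linalg.eigh(np.cov((P-mn).T));print(mn,np.sqrt(w)*4,v[:,1],np.arctan2(v[1,1],v[0,1]));q=(P-mn)@v[:,::-1];print(np.ptp(q,axis=0),q.min(0),q.max(0))
rep('top',t,(0,170,100),(8,255,255),(140,190,190,230),106,'knob')
rep('scene',s,(0,170,100),(8,255,255),(310,175,340,195),95,'knob')
m,c=rep('top',t,(70,80,20),(95,255,200),(140,170,190,225),60,'counter')
r=cv2.minAreaRect(np.argwhere(m)[:,::-1].astype(np.float32));b=cv2.boxPoints(r);print(b,onz('top',b,60).round(1))
E
```

```text
yellow top [310.8 209.3] [308 205   7  10  54] [ 548.3 -181.3   85. ]
yellow scene [215.5 178.9] [214 175   4  10  28] [ 557.2 -179.3   75. ]
(array([ 549.29806666, -182.74813096,   68.46647738]), np.float64(2.0108105518081554))
cuc top [229.9 197.6] [224 176  13  46 503] [585.3  93.1  28. ]
[585.42182148  93.15836644] [ 47.01949693 168.99506278] [-0.99785232 -0.06550385] -3.076041868280306
[158.05710957  43.17097073] [-76.1871291  -21.54001066] [81.86998047 21.63096007]
knob top [172.4 211.5] [169 209   8   6  36] [526.6 274.5 106. ]
knob scene [320.8 184.3] [319 181   5   8  33] [532.  278.2  95. ]
counter top [172. 194.] [158 180  21  33 245] [588.7 289.   60. ]
[[157.3846  183.0769 ]
 [169.61537 174.92307]
 [188.99998 204.     ]
 [176.76921 212.15384]] [[624.9 340.9  60. ]
 [654.2 300.4  60. ]
 [556.3 229.2  60. ]
 [527.4 269.5  60. ]]
```

View pics/c1.png

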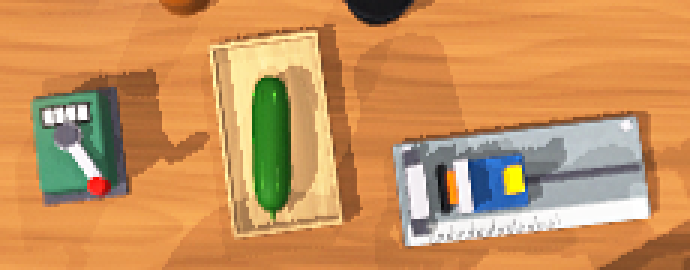

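View pics/c2.png

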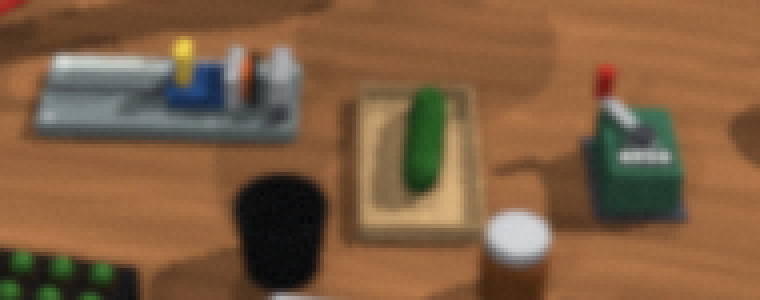

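Run:
```python
from h import *
for n in('top','scene'):
    print(n, ray(n,[(0,0)])[0].round(0))
c=lambda L:[(140+x/3-0.33,150+y/3-0.33) for x,y in L]
B=onz('top',c([(394,144),(638,114),(650,217),(405,246)]),20)[:,:2];print(B.round(1))
for i in range(4):
    e=B[(i+1)%4]-B[i];print(np.linalg.norm(e).round(1),np.degrees(np.arctan2(e[1],e[0])).round(2))
print(B.mean(0))
C=onz('top',c([(33,98),(107,90),(116,196),(45,206)]),60)[:,:2];print(C.round(1))
for i in range(4):
    e=C[(i+1)%4]-C[i];print(np.linalg.norm(e).round(1),np.degrees(np.arctan2(e[1],e[0])).round(2))
print(onz('top',c([(67,136)]),75),onz('top',c([(99,186)]),106))
```

```text
top [ 460.    4. 1345.]
scene [1781.  203. 1094.]
[[ 589.7  -50.5]
 [ 633.3 -336.6]
 [ 512.8 -350.8]
 [ 471.4  -66.1]]
289.4 -81.34
121.4 -173.26
287.8 98.28
119.4 7.51
[ 551.80102868 -200.98771619]
[[626.8 364.1]
 [638.4 279.9]
 [517.9 263.7]
 [504.2 343.5]]
85.0 -82.17
121.6 -172.31
81.0 99.69
124.3 9.55
[[582.898977   319.10567792  75.        ]] [[526.13886993 273.48475565 106.        ]]
```

```bash
cat > g.py <<'E'
from h import *
from scipy.spatial.transform import Rotation as Ro
import sys
O=np.array([546.1,-161.4]);YAW=0.143
def cal(x,y): 
    c,s=np.cos(YAW),np.sin(YAW); return O+np.array([c*x-s*y,s*x+c*y])
def incal(p):
    c,s=np.cos(YAW),np.sin(YAW); d=np.array(p[:2])-O; return np.array([c*d[0]+s*d[1],-s*d[0]+c*d[1]])
def go(x,y,z,yaw):
    o=bot.get_obs();R=Ro.from_euler('xyz',o['tcp_rot']).as_matrix()
    d=R.T@(np.array([x,y,z])-o['tool_pos'])/10
    cur=np.arctan2(R[1,0],R[0,0]); t=-(yaw-cur); t=(t+np.pi)%(2*np.pi)-np.pi
    print('t',round(o['time'],2),'pos',o['tool_pos'].round(1),'rot',o['tcp_rot'].round(3),'F',o['contact_force'].round(1),'w',round(o['grip_width'],1)); print('shift cm',d.round(2),'turn',round(t,3))
E
python3 -c "
from g import *
print(incal((548.5,-182)),cal(0,0),cal(0,-157))
go(548.5,-182,150,-2.9986)"
```

```text
[ -0.5602675  -20.73176549] [ 546.1 -161.4] [ 568.47456145 -316.79748711]
t 0.1 pos [ 219.6 -476.5  240.1] rot [-1.572  0.    -2.71 ] F [0.8 0.5 0.2] w 92.0
shift cm [-42.19   9.04 -12.97] turn 0.289
```

Emit:
apply_moves --rows '[[[-6, 1, -2], 0.06, 6], [[-12, 2, -4], 0.12, 4], [[-18, 3, -6], 0.18, 4], [[-24, 4, -8], 0.24, 4], [[-30, 5, -10], 0.289, 4]]'

```text
time: 0.72
tool_pos: [445.7, -263.8, 191.1]
tcp_rot: [-1.572, -0.0, -3.001]
contact_force: [1.0, -0.8, 0.2]
grip_width: 46.3
```

```bash
python3 -c "
from g import *
go(548.5,-182,130,-2.9986)"
```

```text
t 0.72 pos [ 445.7 -263.8  191.1] rot [-1.572 -0.    -3.001] F [ 1.  -0.8  0.2] w 46.3
shift cm [-11.33   6.11  -6.65] turn -0.002
```

Emit:
apply_moves --rows '[[[-4, 2, -2], 0, 4], [[-8, 4, -4], 0, 4], [[-11.33, 6.1, -6.65], 0, 4], [[-11.33, 6.1, -6.65], 0, 4]]'

```text
time: 1.23
tool_pos: [548.7, -179.2, 127.7]
tcp_rot: [-1.575, -0.004, -2.997]
contact_force: [-0.1, -1.2, 0.6]
grip_width: 40.3
```

```bash
python3 -c "
from g import *
go(548.5,-182,60,-2.9986)
t=vision.capture('top'); cv2.imwrite('pics/t1.png',cv2.resize(t[140:240,220:380,::-1],None,fx=5,fy=5,interpolation=0))
t=vision.capture('scene'); cv2.imwrite('pics/s1.png',cv2.resize(t[110:220,150:310,::-1],None,fx=5,fy=5,interpolation=0))"
```

```text
t 1.23 pos [ 548.7 -179.2  127.7] rot [-1.575 -0.004 -2.997] F [-0.1 -1.2  0.6] w 40.3
shift cm [0.04 6.77 0.31] turn 0.002
```

View pics/s1.png

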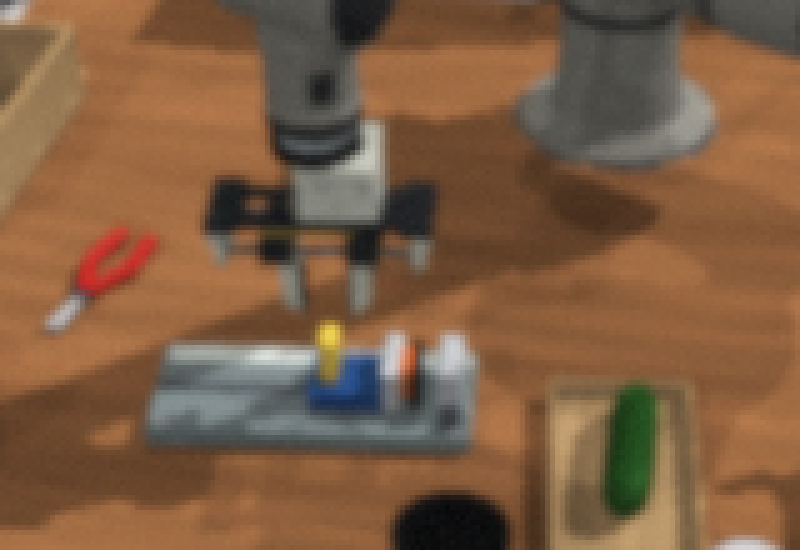

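View pics/t1.png

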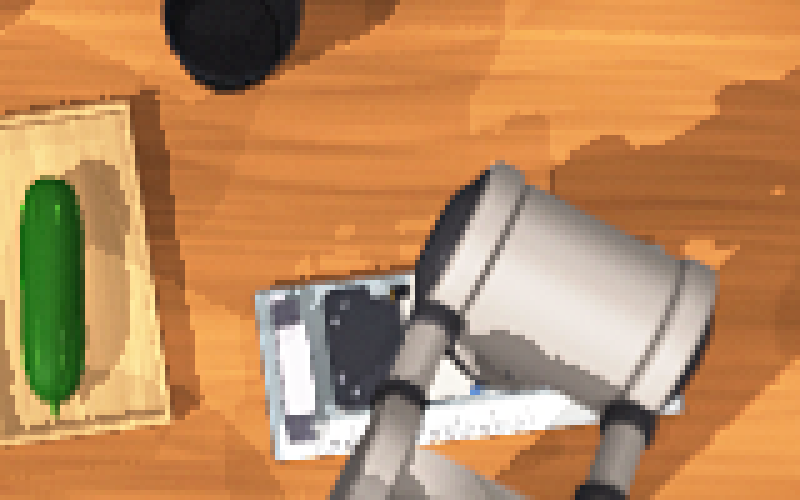

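The scene view shows the open fingers at crop (293,285) and (362,285), straddling the yellow tab at (328,345) from above. They are aligned along the slide, so I'll descend and pinch.

Emit:
apply_moves --rows '[[[0, 2, 0.3], 0, 4], [[0, 5, 0.3], 0, 4], [[0, 6.6, 0.3], 0, 4], [[0, 6.7, 0.3], 0, 4]]'

```text
time: 1.82
tool_pos: [547.7, -185.1, 62.2]
tcp_rot: [-1.573, -0.003, -3.001]
contact_force: [-0.1, 1.1, 0.3]
grip_width: 40.0
```

Emit:
apply_moves --rows '[[[0, 0, 0], 0, 0.5], [[0, 0, 0], 0, 0.5], [[0, 0, 0], 0, 0.5], [[0, 0, 0], 0, 0.5]]'

```text
time: 2.33
tool_pos: [548.0, -184.5, 63.0]
tcp_rot: [-1.574, -0.002, -3.0]
contact_force: [-1.0, 4.9, 6.2]
grip_width: 15.9
```

```bash
python3 -c "
from g import *
p=bot.get_obs()['tool_pos'];print(incal(p))
go(*cal(0,-152),p[2],-2.9986)"
```

```text
[ -1.45217567 -23.13156478]
t 2.33 pos [ 548.  -184.5   63. ] rot [-1.574e+00 -2.000e-03 -3.000e+00] F [-1.   4.9  6.2] w 15.9
shift cm [-0.16 -0.04 12.89] turn -0.001
```

Emit:
apply_moves --rows '[[[0, 0, 1.5], 0, 0.5], [[0, 0, 4], 0, 0.5], [[0, 0, 7], 0, 0.5], [[0, 0, 10], 0, 0.5], [[0, 0, 12], 0, 0.5]]'

```text
time: 2.95
tool_pos: [565.4, -302.3, 63.1]
tcp_rot: [-1.576, -0.002, -3.0]
contact_force: [1.8, 12.0, 3.9]
grip_width: 15.9
```

Emit:
apply_moves --rows '[[[0, 0, 0.4], 0, 0.5], [[0, 0, 0.4], 0, 0.5]]'

```text
time: 3.2
tool_pos: [565.9, -305.7, 63.0]
tcp_rot: [-1.577, -0.002, -2.999]
contact_force: [-0.4, 4.3, 1.2]
grip_width: 15.4
```

```bash
python3 -c "
from g import *
p=bot.get_obs()['tool_pos'];print(incal(p))
go(*cal(0,-152),p[2],-2.9986)"
```

```text
[  -0.96495342 -145.63152891]
t 3.2 pos [ 565.9 -305.7   63. ] rot [-1.577e+00 -2.000e-03 -2.999e+00] F [-0.4  4.3  1.2] w 15.4
shift cm [-0.1  -0.    0.64] turn -0.001
```

Emit:
apply_moves --rows '[[[0, 0, 0], 0, 4], [[0, 0, 0], 0, 4], [[0, 0, 0], 0, 4]]'

```text
time: 3.58
tool_pos: [565.9, -305.9, 63.1]
tcp_rot: [-1.577, -0.002, -2.999]
contact_force: [0.8, -0.8, -0.6]
grip_width: 38.5
```

Emit:
apply_moves --rows '[[[0, -3, 0], 0, 4], [[0, -7, 0], 0, 5], [[0, -12, -5], 0, 6.4], [[0, -12, -11], 0, 6.4], [[0, -12, -17], 0, 6.4]]'

```text
time: 4.2
tool_pos: [542.2, -138.2, 185.2]
tcp_rot: [-1.576, 0.0, -3.001]
contact_force: [0.2, 0.5, -0.2]
grip_width: 63.8
```

```bash
python3 -c "
from g import *
go(586,92,160,-3.076)"
```

```text
t 4.2 pos [ 542.2 -138.2  185.2] rot [-1.576  0.    -3.001] F [ 0.2  0.5 -0.2] w 63.8
shift cm [ -7.57   2.63 -22.17] turn 0.075
```

Emit:
apply_moves --rows '[[[-1.5, 0.6, -5], 0.075, 6.4], [[-3, 1.2, -10], 0.075, 6.4], [[-4.5, 1.8, -15], 0.075, 6.4], [[-6, 2.4, -20], 0.075, 6.4], [[-7.4, 2.6, -22.2], 0.075, 6.4]]'

```text
time: 4.82
tool_pos: [584.0, 94.8, 160.0]
tcp_rot: [-1.576, -0.001, -3.073]
contact_force: [0.8, -0.5, 0.3]
grip_width: 64.1
```

```bash
python3 -c "
from g import *
T=onz('top',[(140+x/3-.33,150+y/3-.33) for x,y in [(210,46),(318,30),(343,222),(236,238)]],22);print(T.round(1),T.mean(0))
go(585,93,25,-3.076)
t=vision.capture('scene'); cv2.imwrite('pics/s2.png',cv2.resize(t[130:240,200:360,::-1],None,fx=5,fy=5,interpolation=0))"
```

```text
[[699.4 169.2  22. ]
 [722.2  42.5  22. ]
 [497.    6.6  22. ]
 [475.  129.9  22. ]] [598.39594131  87.05136158  22.        ]
t 4.83 pos [584.   94.8 160. ] rot [-1.576e+00 -1.000e-03 -3.073e+00] F [ 0.8 -0.5  0.3] w 64.1
shift cm [-0.1  13.5   0.26] turn 0.003
```

View pics/s2.png

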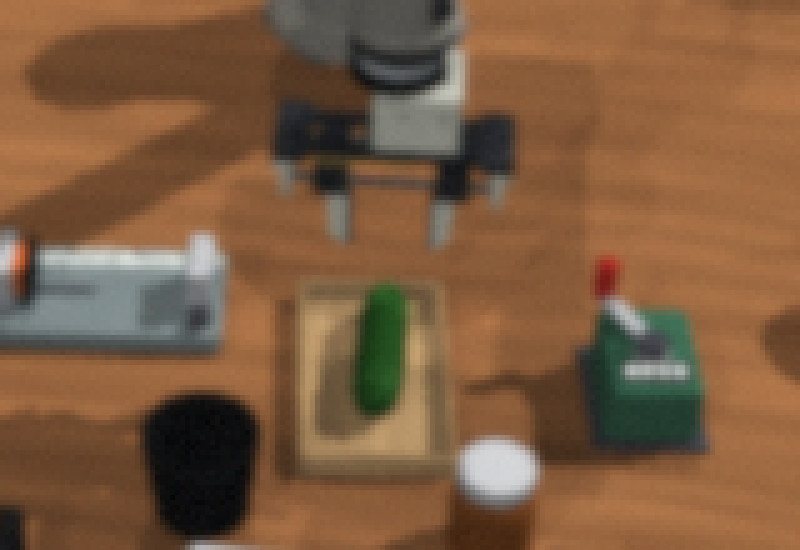

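```bash
python3 -c "
from g import *
s=cv2.imread('pics/scene0.png')[:,:,::-1]
m,c,st=big(mask(s,(45,120,20),(70,255,255),(255,180,290,220)));print(c,st,onz('scene',[c],28),tri((229.9,197.6),c))
go(585,92.5,25,-3.076)"
```

```text
[275.76271186 199.37288136] [271 187  10  25 177] [[588.97644496  95.03763483  28.        ]] (array([585.35428411,  94.05083749,  24.64293473]), np.float64(1.3159193073724194))
t 4.88 pos [585.2  96.6 159.9] rot [-1.577e+00  1.000e-03 -3.073e+00] F [0.6 0.6 0.6] w 64.3
shift cm [ 0.06 13.49  0.49] turn 0.003
```

Emit:
apply_moves --rows '[[[0, 4, 0.3], 0, 5.7], [[0, 8, 0.3], 0, 5.7], [[0, 10, 0.3], 0, 5.7], [[0, 10, 0.3], 0, 5.7]]'

```text
time: 5.38
tool_pos: [584.3, 93.7, 58.4]
tcp_rot: [-1.577, -0.003, -3.073]
contact_force: [0.4, 0.0, 0.2]
grip_width: 57.1
```

```bash
python3 -c "
from g import *
go(585,93,25,-3.076)
t=vision.capture('scene'); cv2.imwrite('pics/s3.png',cv2.resize(t[130:240,200:360,::-1],None,fx=5,fy=5,interpolation=0))"
```

```text
t 5.38 pos [584.3  93.7  58.4] rot [-1.577e+00 -3.000e-03 -3.073e+00] F [0.4 0.  0.2] w 57.1
shift cm [-0.07  3.34  0.09] turn 0.003
```

View pics/s3.png

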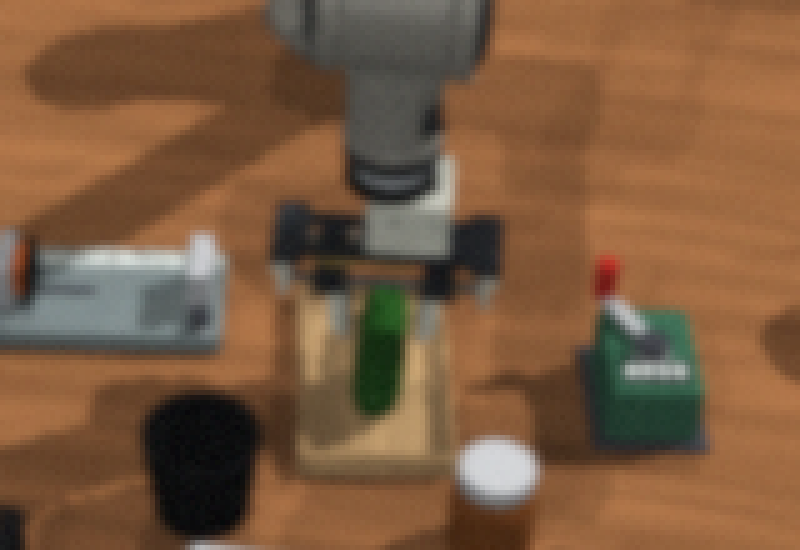

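The fingers straddle the cucumber evenly, at (338,315) and (430,315) in the crop with the cucumber at (383,345). I'll descend and grip it.

Emit:
apply_moves --rows '[[[0, 1.5, 0], 0, 5.7], [[0, 3, 0], 0, 5.7], [[0, 3.3, 0], 0, 5.7], [[0, 3.3, 0], 0, 5.7]]'

```text
time: 5.92
tool_pos: [585.2, 94.0, 26.5]
tcp_rot: [-1.577, -0.001, -3.073]
contact_force: [-0.3, 0.1, -0.5]
grip_width: 56.7
```

Emit:
apply_moves --rows '[[[0, 0, 0], 0, 3.9], [[0, 0, 0], 0, 3.9], [[0, 0, 0], 0, 3.9], [[0, 0, 0], 0, 3.9]]'

```text
time: 6.42
tool_pos: [585.5, 94.0, 27.0]
tcp_rot: [-1.577, 0.0, -3.073]
contact_force: [0.6, -0.4, 2.6]
grip_width: 44.0
```

Emit:
apply_moves --rows '[[[0, -3, 0], 0, 3.9], [[0, -6, 0], 0, 3.9], [[0, -10, 0], 0, 3.9], [[0, -13, 2], 0, 3.9], [[0, -13, 6], 0, 3.9]]'

```text
time: 7.05
tool_pos: [590.8, 33.9, 159.1]
tcp_rot: [-1.577, 0.005, -3.07]
contact_force: [1.1, -0.3, -3.4]
grip_width: 43.8
```

```bash
python3 -c "
from g import *
go(*cal(2,3),120,-2.9966)
t=vision.capture('scene'); cv2.imwrite('pics/s4.png',cv2.resize(t[130:240,200:360,::-1],None,fx=5,fy=5,interpolation=0))"
```

```text
t 7.05 pos [590.8  33.9 159.1] rot [-1.577  0.005 -3.07 ] F [ 1.1 -0.3 -3.4] w 43.8
shift cm [ 5.69  3.77 18.87] turn -0.074
```

View pics/s4.png

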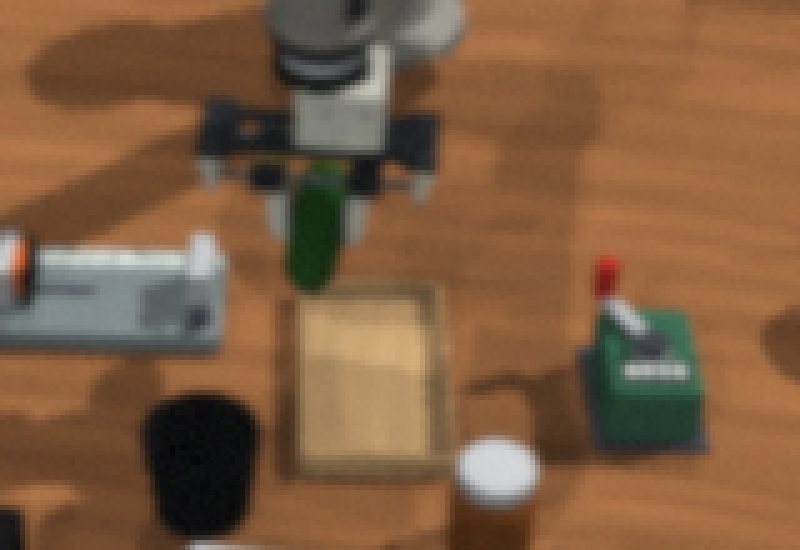

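The cucumber is held at crop (315,230), clear of the tray. I'll carry it over to the caliper.

Emit:
apply_moves --rows '[[[1.4, 0, 4.5], -0.02, 3.9], [[2.8, 0, 9.5], -0.04, 3.9], [[4.3, 0.5, 14.5], -0.06, 3.9], [[5.7, 1.5, 18.9], -0.074, 3.9], [[5.7, 2.5, 18.9], -0.074, 3.9]]'

```text
time: 7.72
tool_pos: [545.3, -166.9, 130.9]
tcp_rot: [-1.574, 0.001, -3.004]
contact_force: [0.3, 0.2, -2.7]
grip_width: 43.5
```

```bash
python3 -c "
from g import *
go(*cal(2,3),42,-2.9966)
for n,a in (('scene',(200-50,130,310,240)),('top',(220,140,380,250))):
    t=vision.capture(n); x0,y0,x1,y1=a; cv2.imwrite('pics/5%s.png'%n,cv2.resize(t[y0:y1,x0:x1,::-1],None,fx=5,fy=5,interpolation=0))"
```

```text
t 7.72 pos [ 545.3 -166.9  130.9] rot [-1.574e+00  1.000e-03 -3.004e+00] F [ 0.3  0.2 -2.7] w 43.5
shift cm [-0.35  8.9  -0.81] turn -0.008
```

View pics/5scene.png

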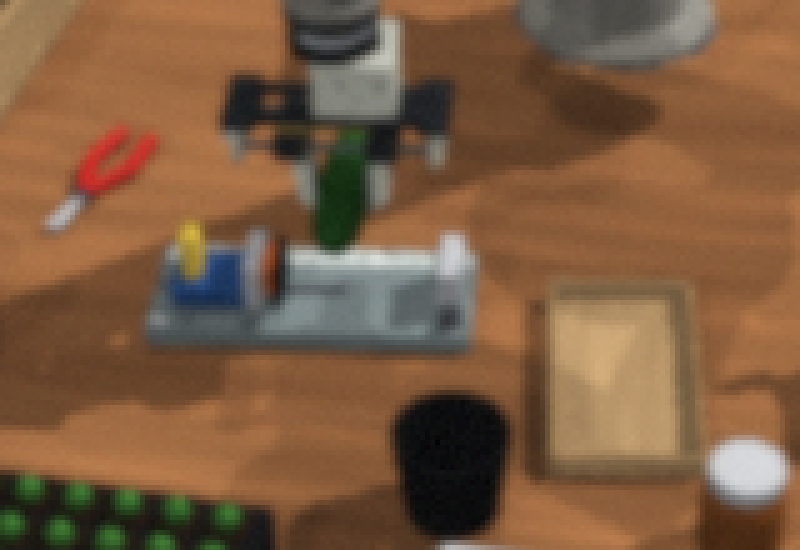

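View pics/5top.png

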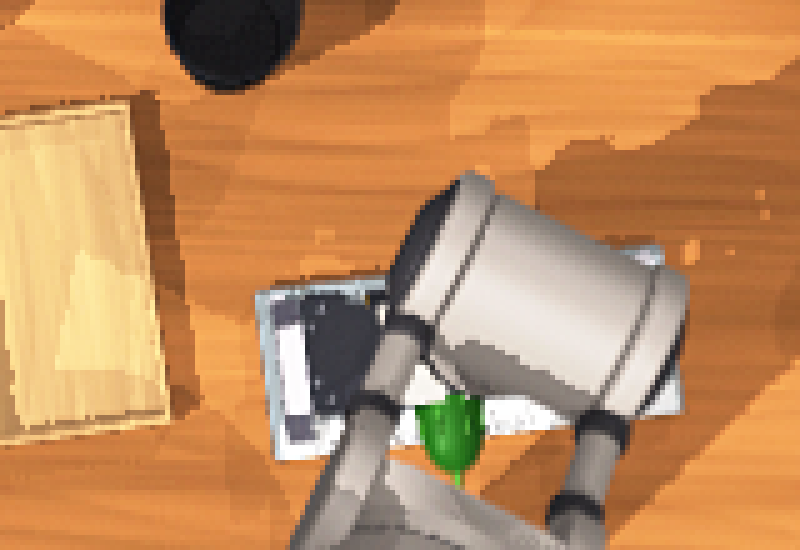

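The jaw is open, and the cucumber hangs above the gap between the pad at (283,265) and the fixed jaw at (452,280). I'll lower it.

Emit:
apply_moves --rows '[[[-0.3, 2.5, -0.6], 0, 3.9], [[-0.3, 5, -0.6], 0, 3.9], [[-0.3, 7, -0.6], 0, 3.9], [[-0.3, 8, -0.6], 0, 3.9], [[-0.3, 8, -0.6], 0, 3.9]]'

```text
time: 8.45
tool_pos: [547.3, -156.0, 49.9]
tcp_rot: [-1.577, -0.001, -3.0]
contact_force: [-0.4, -0.6, -2.1]
grip_width: 43.7
```

```bash
python3 -c "
from g import *
go(*cal(2,3),41.5,-2.9966);print(incal(bot.get_obs()['tool_pos']))"
```

```text
t 8.45 pos [ 547.3 -156.    49.9] rot [-1.577e+00 -1.000e-03 -3.000e+00] F [-0.4 -0.6 -2.1] w 43.7
shift cm [-0.01  0.83  0.23] turn -0.004
[1.92842747 5.20681627]
```

Emit:
apply_moves --rows '[[[0, 0.4, 0], 0, 3.9], [[0, 0.75, 0], 0, 3.9], [[0, 0.75, 0], 0, 3.9]]'

```text
time: 8.82
tool_pos: [547.2, -156.0, 42.4]
tcp_rot: [-1.577, -0.001, -3.0]
contact_force: [-0.2, 0.1, -2.7]
grip_width: 43.5
```

Emit:
apply_moves --rows '[[[0, 0.1, 0], 0, 3.9], [[0, 0.1, 0], 0, 3.9]]'

```text
time: 9.07
tool_pos: [547.3, -156.1, 41.5]
tcp_rot: [-1.577, -0.001, -3.0]
contact_force: [0.1, 0.1, -2.7]
grip_width: 43.8
```

Emit:
apply_moves --rows '[[[0, 0.15, 0], 0, 3.9], [[0, 0.15, 0], 0, 3.9]]'

```text
time: 9.32
tool_pos: [547.4, -156.1, 40.9]
tcp_rot: [-1.576, -0.001, -3.0]
contact_force: [-2.9, 1.4, 5.1]
grip_width: 43.6
```

Contact with the bed shows as +5 N. I'll release it and rise.

Emit:
apply_moves --rows '[[[0, 0, 0], 0, 5.8], [[0, 0, 0], 0, 5.8], [[0, 0, 0], 0, 5.8], [[0, 0, 0], 0, 5.8]]'

```text
time: 9.82
tool_pos: [547.4, -156.1, 40.8]
tcp_rot: [-1.576, -0.001, -3.0]
contact_force: [-0.8, -0.3, 0.7]
grip_width: 57.6
```

Emit:
apply_moves --rows '[[[0, -3, 0], 0, 5.8], [[0, -7, 0], 0, 5.8], [[0, -11, 0], 0, 5], [[0, -11, 6], 0, 4], [[0, -11, 11], 0, 4]]'

```text
time: 10.45
tool_pos: [563.6, -267.0, 151.2]
tcp_rot: [-1.575, 0.001, -2.999]
contact_force: [0.3, -0.8, -0.5]
grip_width: 40.7
```

```bash
python3 -c "
from g import *
go(*cal(-1,-145.6),63,-2.9986)
for n,a in (('scene',(200-50,130,310,240)),('top',(220,140,380,250))):
    t=vision.capture(n); x0,y0,x1,y1=a; cv2.imwrite('pics/6%s.png'%n,cv2.resize(t[y0:y1,x0:x1,::-1],None,fx=5,fy=5,interpolation=0))"
```

```text
t 10.45 pos [ 563.6 -267.   151.2] rot [-1.575e+00  1.000e-03 -2.999e+00] F [ 0.3 -0.8 -0.5] w 40.7
shift cm [0.33 8.81 3.9 ] turn -0.001
```

View pics/6scene.png

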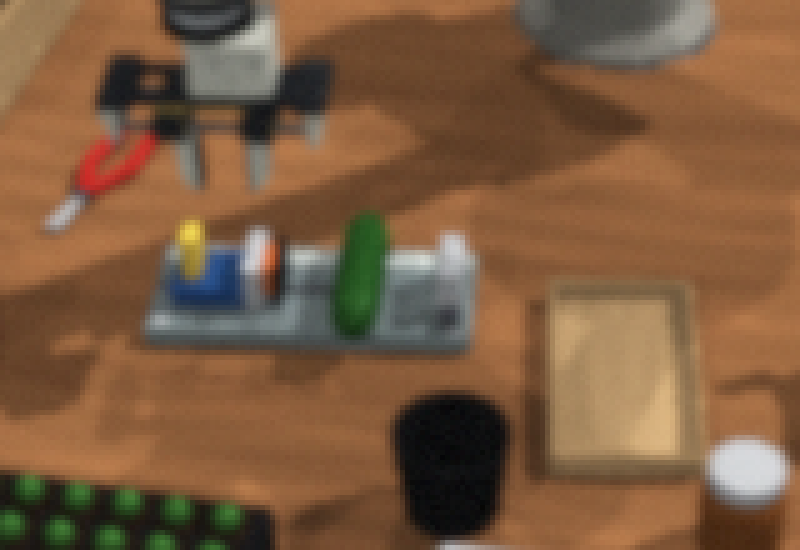

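View pics/6top.png

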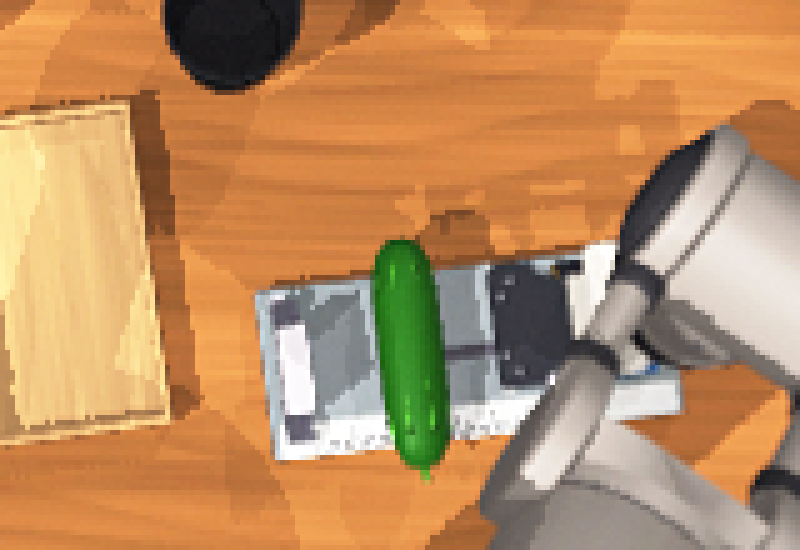

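The cucumber lies square on the bed at top-crop (410,353), between the fixed jaw and the pad. I'll measure its offset.

```bash
python3 -c "
from g import *
t=vision.capture('top')
m,c,st=big(mask(t,(45,120,30),(70,255,255),(280,175,320,240)))
ys,xs=np.nonzero(m);P=onz('top',np.c_[xs,ys],42)[:,:2];mn=P.mean(0);w,v=np.linalg.eigh(np.cov((P-mn).T))
print(incal(mn),np.arctan(v[1,1]/v[0,1])-YAW)
go(*cal(-1,-145.6),63,-2.9986)"
```

```text
[1.9675032  4.64053761] -0.014622346488004617
t 10.6 pos [ 562.7 -267.8  149.7] rot [-1.576e+00 -1.000e-03 -3.004e+00] F [0.9 1.6 0.2] w 40.0
shift cm [0.2  8.65 3.84] turn -0.005
```

The cucumber is at caliper x = +2 mm, y = +5 mm, angle -0.015 rad. Now I'll pinch the tab again.

Emit:
apply_moves --rows '[[[0.2, 0, 3.8], 0, 4], [[0.2, 3, 3.8], 0, 4], [[0.2, 6, 3.8], 0, 4], [[0.2, 8.6, 3.8], 0, 4], [[0.2, 8.6, 3.8], 0, 4]]'

```text
time: 11.22
tool_pos: [564.6, -303.1, 61.3]
tcp_rot: [-1.58, -0.005, -3.003]
contact_force: [-0.3, 0.5, 0.9]
grip_width: 40.1
```

Emit:
apply_moves --rows '[[[0, 0, 0], 0, 0.5], [[0, 0, 0], 0, 0.5], [[0, 0, 0], 0, 0.5], [[0, 0, 0], 0, 0.5]]'

```text
time: 11.72
tool_pos: [565.4, -305.0, 62.5]
tcp_rot: [-1.576, -0.003, -3.002]
contact_force: [1.0, -5.5, 0.3]
grip_width: 15.7
```

```bash
python3 -c "
from g import *
p=bot.get_obs()['tool_pos'];print(incal(p));go(*cal(-1,-45),63,-2.9986)"
```

```text
[  -1.37248099 -144.84331645]
t 11.72 pos [ 565.4 -305.    62.5] rot [-1.576e+00 -3.000e-03 -3.002e+00] F [ 1.  -5.5  0.3] w 15.7
shift cm [ 0.    0.   -9.98] turn -0.004
```

Emit:
apply_moves --rows '[[[0, 0, -1], 0, 0.5], [[0, 0, -2], 0, 0.5], [[0, 0, -3], 0, 0.5], [[0, 0, -4], 0, 0.5], [[0, 0, -4.3], 0, 0.5]]'

```text
time: 12.35
tool_pos: [559.3, -264.0, 62.6]
tcp_rot: [-1.573, -0.003, -3.002]
contact_force: [0.3, -9.7, -8.1]
grip_width: 15.6
```

Emit:
apply_moves --rows '[[[0, 0, -0.5], 0, 0.5], [[0, 0, -1], 0, 0.5], [[0, 0, -1.5], 0, 0.5], [[0, 0, -2], 0, 0.5], [[0, 0, -2.5], 0, 0.5]]'

```text
time: 12.98
tool_pos: [556.0, -241.7, 62.6]
tcp_rot: [-1.569, -0.002, -3.002]
contact_force: [1.2, -12.2, -8.1]
grip_width: 15.8
```

```bash
python3 -c "
from g import *
p=bot.get_obs()['tool_pos'];print(incal(p));go(*cal(-1,-45),63,-2.9986)
for n,a in (('scene',(200-50,130,310,240)),('top',(220,140,380,250))):
    t=vision.capture(n); x0,y0,x1,y1=a; cv2.imwrite('pics/7%s.png'%n,cv2.resize(t[y0:y1,x0:x1,::-1],None,fx=5,fy=5,interpolation=0))"
```

```text
[ -1.6453345  -80.88380691]
t 12.97 pos [ 556.  -241.7   62.6] rot [-1.569e+00 -2.000e-03 -3.002e+00] F [  1.2 -12.2  -8.1] w 15.8
shift cm [-0.05 -0.05 -3.59] turn -0.003
```

View pics/7scene.png

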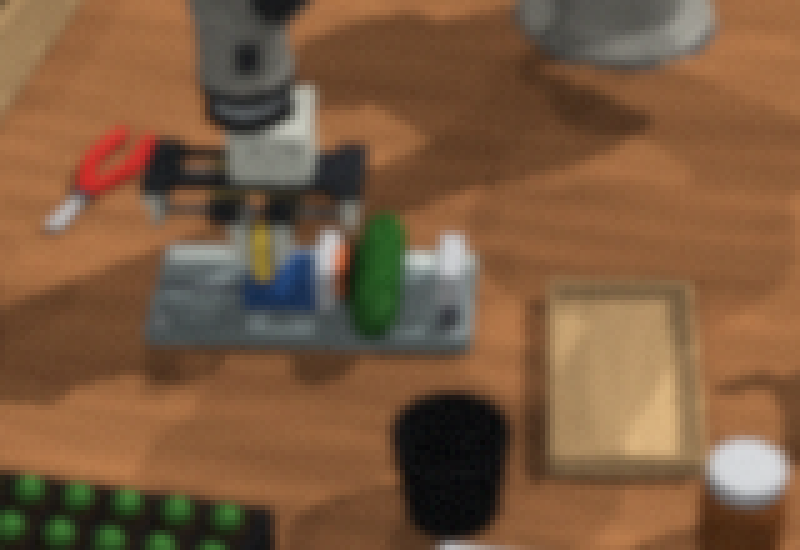

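View pics/7top.png

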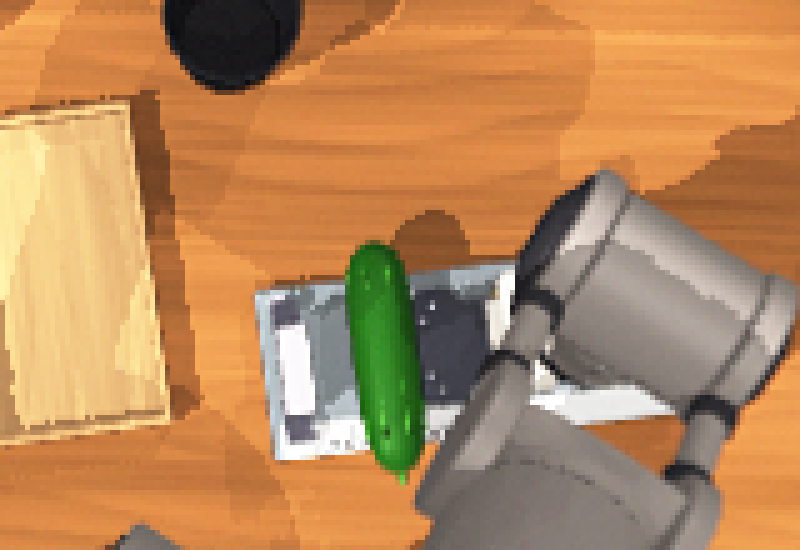

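The pad is pushing the cucumber, which is still square at top-crop (385,357). About 30 mm remains to contact, so I'll push on in small steps.

Emit:
apply_moves --rows '[[[0, 0, -0.5], 0, 0.5], [[0, 0, -1], 0, 0.5], [[0, 0, -1.5], 0, 0.5], [[0, 0, -2], 0, 0.5], [[0, 0, -2.4], 0, 0.5]]'

```text
time: 13.7
tool_pos: [552.7, -219.4, 62.6]
tcp_rot: [-1.567, -0.002, -3.002]
contact_force: [1.5, -11.7, -6.4]
grip_width: 15.4
```

Emit:
apply_moves --rows '[[[0, 0, -0.2], 0, 0.5], [[0, 0, -0.3], 0, 0.5], [[0, 0, -0.4], 0, 0.5], [[0, 0, -0.4], 0, 0.5]]'

```text
time: 14.2
tool_pos: [552.4, -217.4, 62.6]
tcp_rot: [-1.564, -0.001, -3.002]
contact_force: [2.2, -9.9, -6.4]
grip_width: 15.8
```

```bash
python3 -c "
from g import *
p=bot.get_obs()['tool_pos'];print(incal(p));go(*cal(-1,-45),63,-2.9986)
for n,a in (('scene',(200-50,130,310,240)),('top',(220,140,380,250))):
    t=vision.capture(n); x0,y0,x1,y1=a; cv2.imwrite('pics/8%s.png'%n,cv2.resize(t[y0:y1,x0:x1,::-1],None,fx=5,fy=5,interpolation=0))"
```

```text
[ -1.74612649 -56.37145914]
t 14.2 pos [ 552.4 -217.4   62.6] rot [-1.564e+00 -1.000e-03 -3.002e+00] F [ 2.2 -9.9 -6.4] w 15.8
shift cm [-0.07 -0.05 -1.14] turn -0.004
```

View pics/8scene.png

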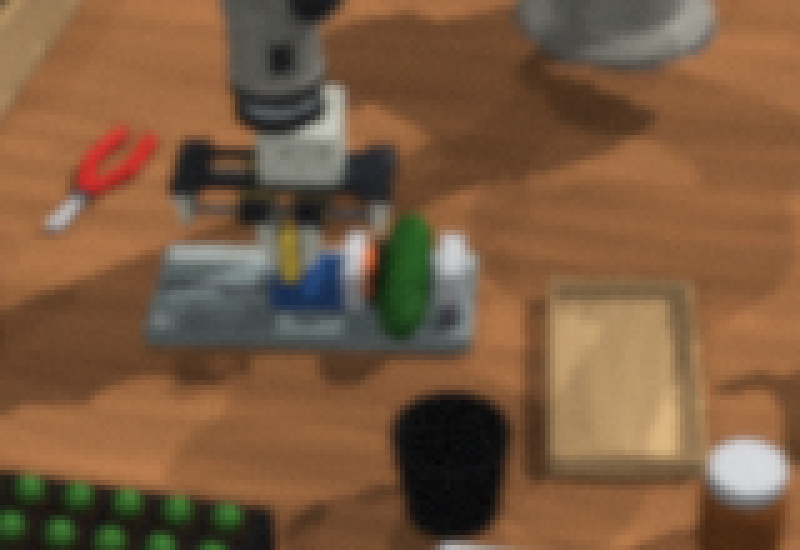

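View pics/8top.png

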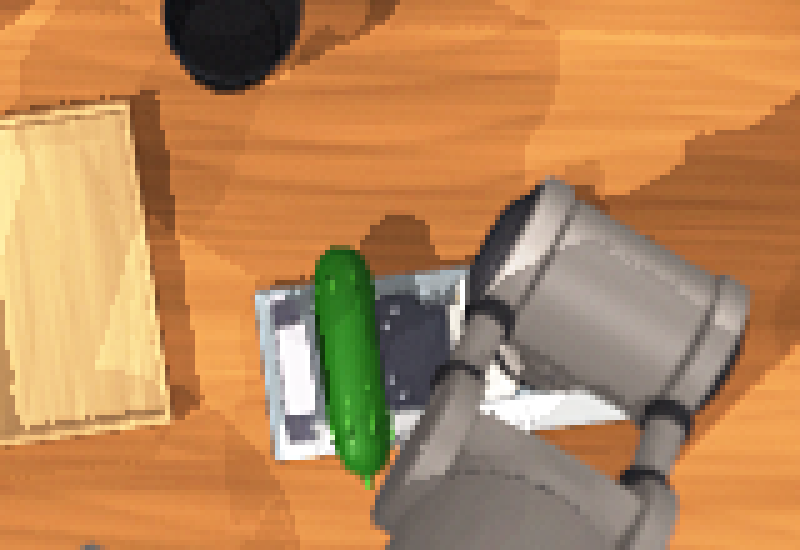

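A gap of about 5 mm to the fixed jaw remains (top-crop, fixed jaw edge at 312 and cucumber edge at 325). I'll go on in 2–3 mm steps and watch the force.

Emit:
apply_moves --rows '[[[0, 0, -0.3], 0, 0.5], [[0, 0, -0.5], 0, 0.5], [[0, 0, -0.6], 0, 0.5], [[0, 0, -0.6], 0, 0.5]]'

```text
time: 14.8
tool_pos: [551.8, -213.5, 62.6]
tcp_rot: [-1.561, -0.0, -3.003]
contact_force: [2.4, -10.1, -7.2]
grip_width: 16.2
```

Emit:
apply_moves --rows '[[[0, 0, -0.3], 0, 0.5], [[0, 0, -0.4], 0, 0.5], [[0, 0, -0.4], 0, 0.5]]'

```text
time: 15.18
tool_pos: [551.6, -211.5, 62.6]
tcp_rot: [-1.559, 0.001, -3.003]
contact_force: [2.9, -10.8, -5.9]
grip_width: 16.0
```

```bash
python3 -c "
from g import *
p=bot.get_obs()['tool_pos'];print(incal(p));go(*cal(-1,-45),63,-2.9986)
for n,a in (('scene',(210,160,260,200)),('top',(260,180,320,240))):
    t=vision.capture(n); x0,y0,x1,y1=a; cv2.imwrite('pics/9%s.png'%n,cv2.resize(t[y0:y1,x0:x1,::-1],None,fx=10,fy=10,interpolation=0))"
```

```text
[ -1.73647149 -50.37789161]
t 15.18 pos [ 551.6 -211.5   62.6] rot [-1.559e+00  1.000e-03 -3.003e+00] F [  2.9 -10.8  -5.9] w 16.0
shift cm [-0.07 -0.05 -0.54] turn -0.005
```

View pics/9scene.png

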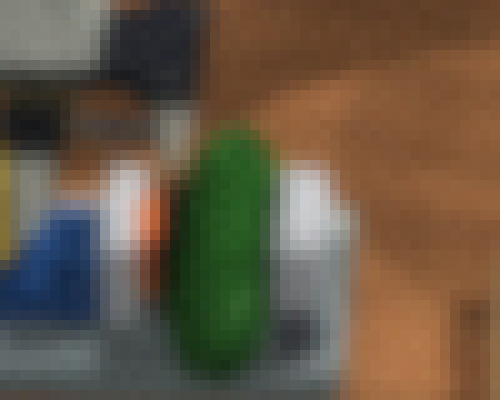

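View pics/9top.png

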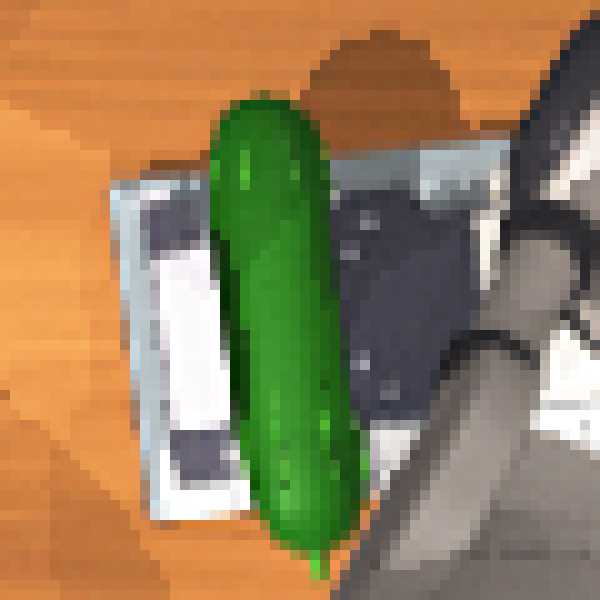

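The cucumber is nearly touching the fixed jaw and the orange sleeve is still fully out. I'll continue.

Emit:
apply_moves --rows '[[[0, 0, -0.2], 0, 0.5], [[0, 0, -0.4], 0, 0.5], [[0, 0, -0.4], 0, 0.5]]'

```text
time: 15.65
tool_pos: [551.2, -209.4, 62.6]
tcp_rot: [-1.556, 0.001, -3.004]
contact_force: [2.0, -11.1, -6.0]
grip_width: 16.3
```

Emit:
apply_moves --rows '[[[0, 0, -0.3], 0, 0.5], [[0, 0, -0.4], 0, 0.5], [[0, 0, -0.4], 0, 0.5]]'

```text
time: 16.02
tool_pos: [551.0, -207.6, 62.6]
tcp_rot: [-1.554, 0.002, -3.004]
contact_force: [1.6, -12.0, -6.8]
grip_width: 16.2
```

```bash
python3 -c "
from g import *
p=bot.get_obs()['tool_pos'];print(incal(p));go(*cal(-1,-45),63,-2.9986)
for n,a in (('scene',(210,160,260,200)),('top',(260,180,320,240))):
    t=vision.capture(n); x0,y0,x1,y1=a; cv2.imwrite('pics/10%s.png'%n,cv2.resize(t[y0:y1,x0:x1,::-1],None,fx=10,fy=10,interpolation=0))"
```

```text
[ -1.75657167 -46.46747337]
t 16.02 pos [ 551.  -207.6   62.6] rot [-1.554e+00  2.000e-03 -3.004e+00] F [  1.6 -12.   -6.8] w 16.2
shift cm [-0.07 -0.04 -0.15] turn -0.006
```

View pics/10scene.png

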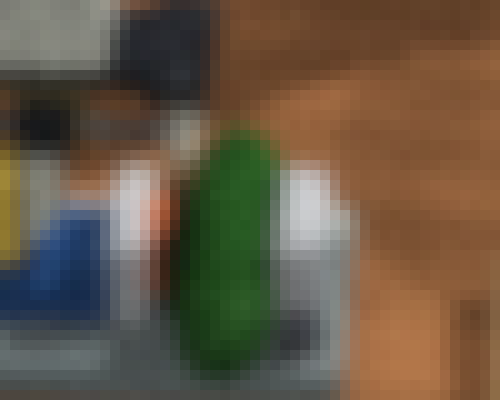

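View pics/10top.png

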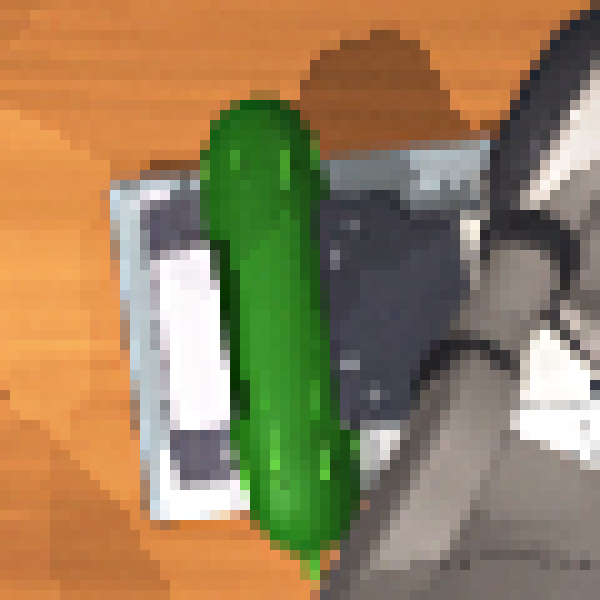

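Emit:
apply_moves --rows '[[[0, 0, -0.3], 0, 0.5], [[0, 0, -0.4], 0, 0.5], [[0, 0, -0.4], 0, 0.5]]'

```text
time: 16.5
tool_pos: [550.8, -206.1, 62.6]
tcp_rot: [-1.55, 0.003, -3.005]
contact_force: [3.0, -12.3, -7.2]
grip_width: 16.1
```

Emit:
apply_moves --rows '[[[0, 0, -0.3], 0, 0.5], [[0, 0, -0.4], 0, 0.5], [[0, 0, -0.4], 0, 0.5]]'

```text
time: 16.88
tool_pos: [550.6, -204.8, 62.6]
tcp_rot: [-1.547, 0.004, -3.005]
contact_force: [2.4, -14.3, -7.1]
grip_width: 15.8
```

```bash
python3 -c "
from g import *
p=bot.get_obs()['tool_pos'];print(incal(p));go(*cal(-1,-45),63,-2.9986)
for n,a in (('scene',(210,160,260,200)),('top',(260,180,320,240))):
    t=vision.capture(n); x0,y0,x1,y1=a; cv2.imwrite('pics/11%s.png'%n,cv2.resize(t[y0:y1,x0:x1,::-1],None,fx=10,fy=10,interpolation=0))"
```

```text
[ -1.75473582 -43.60568812]
t 16.88 pos [ 550.6 -204.8   62.6] rot [-1.547  0.004 -3.005] F [  2.4 -14.3  -7.1] w 15.8
shift cm [-0.08 -0.04  0.14] turn -0.007
```

View pics/11scene.png

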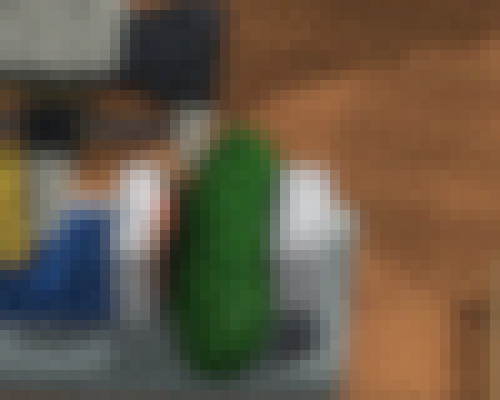

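View pics/11top.png

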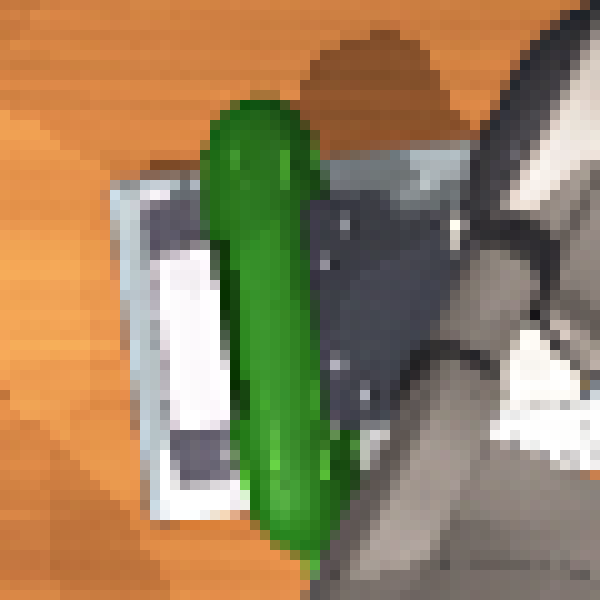

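```bash
python3 -c "
from g import *
for k in ('9','10','11'):
    a=cv2.imread(f'pics/{k}scene.png')[5::10,5::10,::-1].astype(float)
    r=a[19:25,10:20].mean(0); print(k,(r[:,0]-r[:,2]).round(0), 'gray',r.mean(1).round(0))
"
```

```text
9 [ -7.  -2.   7.  38.  86. 106.  69.  23.   7.   4.] gray [153. 184. 192. 178. 146. 104.  63.  36.  30.  36.]
10 [-13.  -7.  -3.   6.  34.  74.  83.  46.  12.   5.] gray [119. 157. 185. 190. 172. 132.  86.  49.  32.  33.]
11 [-19. -10.  -5.  -1.  11.  32.  48.  34.  11.   5.] gray [107. 136. 168. 188. 184. 154. 101.  52.  32.  33.]
```

Emit:
apply_moves --rows '[[[0, 0, -0.3], 0, 0.5], [[0, 0, -0.3], 0, 0.5]]'

```text
time: 17.23
tool_pos: [550.6, -204.6, 62.5]
tcp_rot: [-1.543, 0.005, -3.006]
contact_force: [2.3, -14.4, -8.2]
grip_width: 16.6
```

Emit:
apply_moves --rows '[[[0, 0, 0], 0, 2.8], [[0, 0, 0], 0, 2.8], [[0, 0, 0], 0, 2.8]]'

```text
time: 17.6
tool_pos: [550.7, -204.3, 62.8]
tcp_rot: [-1.543, 0.005, -3.006]
contact_force: [0.5, -0.6, -0.7]
grip_width: 27.8
```

```bash
python3 -c "
from g import *
p=bot.get_obs()['tool_pos'];print(incal(p));go(*cal(-1,-45),63,-2.9986)
for n,a in (('scene',(210,160,260,200)),):
    t=vision.capture(n); x0,y0,x1,y1=a; cv2.imwrite('pics/12%s.png'%n,cv2.resize(t[y0:y1,x0:x1,::-1],None,fx=10,fy=10,interpolation=0))
for k in ('11','12'):
    a=cv2.imread(f'pics/{k}scene.png')[5::10,5::10,::-1].astype(float)
    r=a[19:25,10:20].mean(0); print(k,(r[:,0]-r[:,2]).round(0), 'gray',r.mean(1).round(0))
"
```

```text
[ -1.60202321 -43.08073452]
t 17.6 pos [ 550.7 -204.3   62.8] rot [-1.543  0.005 -3.006] F [ 0.5 -0.6 -0.7] w 27.8
shift cm [-0.06 -0.01  0.19] turn -0.007
11 [-19. -10.  -5.  -1.  11.  32.  48.  34.  11.   5.] gray [107. 136. 168. 188. 184. 154. 101.  52.  32.  33.]
12 [-21. -10.  -4.  -1.  10.  29.  44.  31.  10.   5.] gray [106. 134. 166. 187. 183. 153. 100.  51.  31.  34.]
```

View pics/12scene.png

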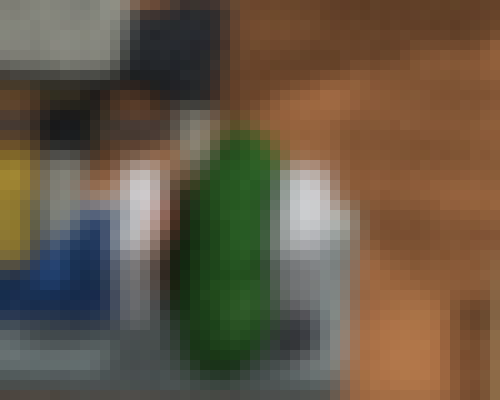

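The jaw stayed put after release. The orange sleeve is down to about 35–40% of its full length, so the pad is in about 6 mm. I'll lift straight up and go to the counter.

Emit:
apply_moves --rows '[[[0, -2, 0], 0, 2.8], [[0, -5, 0], 0, 2.8], [[0, -9, 0], 0, 2], [[0, -13, -2], 0, 1], [[0, -13, -7], 0, 0]]'

```text
time: 18.27
tool_pos: [541.9, -132.5, 194.4]
tcp_rot: [-1.539, 0.012, -3.008]
contact_force: [0.4, 0.1, -0.6]
grip_width: 4.6
```

```bash
python3 -c "
from g import *
go(531,219,180,-2.99)
for n,a in (('scene',(150,130,310,240)),):
    t=vision.capture(n); x0,y0,x1,y1=a; cv2.imwrite('pics/13%s.png'%n,cv2.resize(t[y0:y1,x0:x1,::-1],None,fx=5,fy=5,interpolation=0))
"
```

```text
t 18.27 pos [ 541.9 -132.5  194.4] rot [-1.539  0.012 -3.008] F [ 0.4  0.1 -0.6] w 4.6
shift cm [ -3.59   0.38 -35.01] turn -0.018
```

View pics/13scene.png

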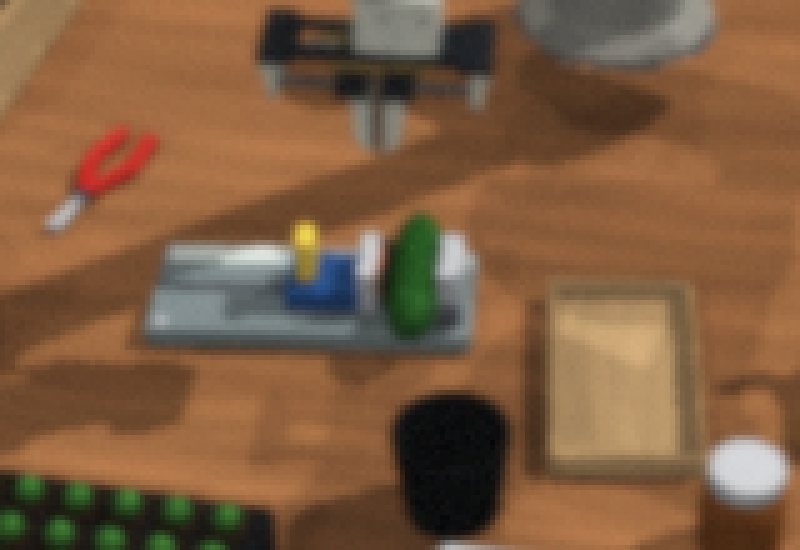

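The cucumber is nipped at (413,275) between the plate and the fixed jaw, and little orange is visible. Now the counter.

Emit:
apply_moves --rows '[[[-0.6, 0, -6], 0, 0], [[-1.2, 0, -12], 0, 0], [[-1.8, 0, -18], 0, 0], [[-2.4, 0, -24], 0, 0], [[-3, 0, -30], 0, 0]]'

```text
time: 18.95
tool_pos: [527.4, 177.9, 185.1]
tcp_rot: [-1.546, 0.007, -3.004]
contact_force: [0.5, 0.2, 0.9]
grip_width: 0.3
```

```bash
python3 -c "
from g import *
go(531,219,92,-2.99)
"
```

```text
t 18.95 pos [527.4 177.9 185.1] rot [-1.546  0.007 -3.004] F [0.5 0.2 0.9] w 0.3
shift cm [-0.85  9.21 -4.26] turn -0.014
```

Emit:
apply_moves --rows '[[[-0.8, 1, -3.5], -0.014, 0], [[-0.8, 4, -4], -0.014, 0], [[-0.8, 7, -4], -0.014, 0], [[-0.8, 9.2, -4], -0.014, 0], [[-0.8, 9.2, -4], -0.014, 0]]'

```text
time: 19.58
tool_pos: [529.5, 216.2, 90.5]
tcp_rot: [-1.545, 0.003, -2.989]
contact_force: [-0.0, 0.0, 0.1]
grip_width: 0.5
```

```bash
python3 -c "
from g import *
go(516,313.3,92,-2.99)
for n,a in (('scene',(270,120,370,220)),('top',(120,150,270,250))):
    t=vision.capture(n); x0,y0,x1,y1=a; cv2.imwrite('pics/14%s.png'%n,cv2.resize(t[y0:y1,x0:x1,::-1],None,fx=5,fy=5,interpolation=0))
"
```

```text
t 19.57 pos [529.5 216.2  90.5] rot [-1.545  0.003 -2.989] F [-0.   0.   0.1] w 0.5
shift cm [-0.14 -0.4  -9.79] turn 0.001
```

View pics/14scene.png

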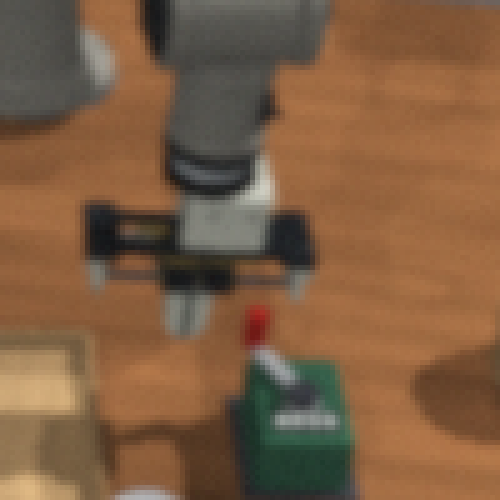

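View pics/14top.png

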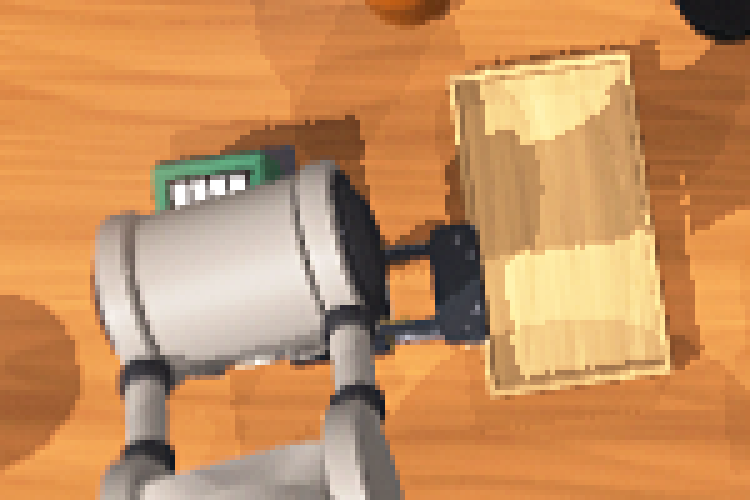

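The closed fingers stand on the near side of the knob (scene crop: fingers (188,320), knob (258,325)). I'll push.

Emit:
apply_moves --rows '[[[-0.1, -0.2, -1.8], 0, 0], [[-0.1, -0.2, -3.6], 0, 0], [[-0.1, -0.2, -5.4], 0, 0], [[-0.1, -0.2, -7.2], 0, 0], [[-0.1, -0.2, -8.5], 0, 0]]'

```text
time: 20.3
tool_pos: [518.8, 302.1, 92.7]
tcp_rot: [-1.545, 0.007, -2.989]
contact_force: [0.8, -4.9, 2.8]
grip_width: 0.4
```

```bash
python3 -c "
from g import *
go(516,313.3,92,-2.99)
for n,a in (('scene',(270,120,370,220)),):
    t=vision.capture(n); x0,y0,x1,y1=a; cv2.imwrite('pics/15%s.png'%n,cv2.resize(t[y0:y1,x0:x1,::-1],None,fx=5,fy=5,interpolation=0))
"
```

```text
t 20.3 pos [518.8 302.1  92.7] rot [-1.545  0.007 -2.989] F [ 0.8 -4.9  2.8] w 0.4
shift cm [ 0.11  0.04 -1.15] turn 0.001
```

View pics/15scene.png

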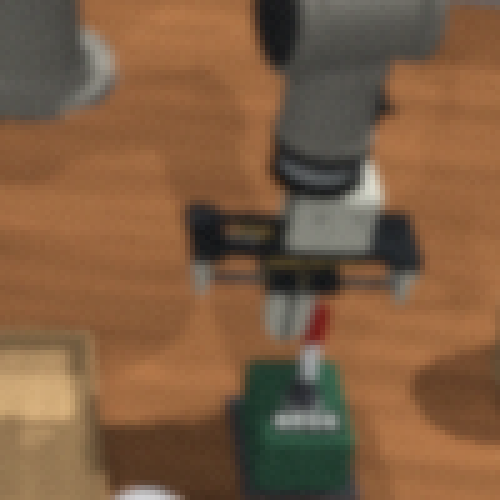

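The lever has been swung past the middle (knob at (318,325), force 4.9 N). I'll push on gently until the force jumps at the stop.

Emit:
apply_moves --rows '[[[0, 0, -0.4], 0, 0], [[0, 0, -0.8], 0, 0], [[0, 0, -0.8], 0, 0]]'

```text
time: 20.72
tool_pos: [518.9, 311.1, 92.9]
tcp_rot: [-1.546, 0.011, -2.989]
contact_force: [3.2, -4.9, -0.0]
grip_width: 0.5
```

Emit:
apply_moves --rows '[[[0, 0, -0.3], 0, 0], [[0, 0, -0.5], 0, 0], [[0, 0, -0.5], 0, 0]]'

```text
time: 21.1
tool_pos: [519.5, 315.5, 92.9]
tcp_rot: [-1.546, 0.013, -2.989]
contact_force: [3.1, -4.8, -0.5]
grip_width: 0.6
```

Emit:
apply_moves --rows '[[[0, 0, -0.3], 0, 0], [[0, 0, -0.4], 0, 0], [[0, 0, -0.4], 0, 0]]'

```text
time: 21.48
tool_pos: [520.0, 318.6, 92.9]
tcp_rot: [-1.545, 0.015, -2.99]
contact_force: [2.8, -6.5, -0.1]
grip_width: 0.5
```

```bash
python3 -c "
from g import *
go(516,313.3,92,-2.99)
for n,a in (('scene',(270,120,370,220)),):
    t=vision.capture(n); x0,y0,x1,y1=a; cv2.imwrite('pics/16%s.png'%n,cv2.resize(t[y0:y1,x0:x1,::-1],None,fx=5,fy=5,interpolation=0))
    m,c,st=big(mask(t,(0,120,70),(10,255,255),(325,175,345,200)));print(c,st,onz('scene',[c],95))
"
```

```text
t 21.48 pos [520.  318.6  92.9] rot [-1.545  0.015 -2.99 ] F [ 2.8 -6.5 -0.1] w 0.5
shift cm [0.48 0.09 0.46] turn -0.0
[337.5        185.41666667] [334 181   7  10  36] [[526.19775605 348.97842155  95.        ]]
```

View pics/16scene.png

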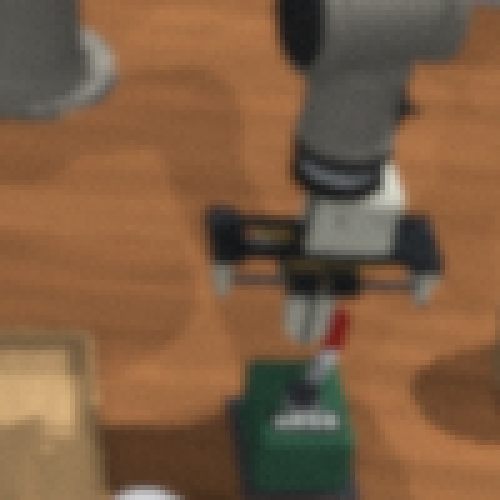

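The knob is now at (340,330), about 70 mm from rest, which is close to the stop. I'll confirm the stop by force.

Emit:
apply_moves --rows '[[[0, 0, -0.3], 0, 0], [[0, 0, -0.5], 0, 0], [[0, 0, -0.5], 0, 0]]'

```text
time: 21.9
tool_pos: [520.0, 319.1, 92.8]
tcp_rot: [-1.538, 0.013, -2.991]
contact_force: [1.5, -19.5, 5.8]
grip_width: 0.4
```

Emit:
apply_moves --rows '[[[0, 0, -0.3], 0, 0], [[0, 0, -0.5], 0, 0], [[0, 0, -0.5], 0, 0]]'

```text
time: 22.28
tool_pos: [520.0, 319.1, 92.8]
tcp_rot: [-1.531, 0.011, -2.992]
contact_force: [1.8, -22.2, 6.9]
grip_width: 0.2
```

The tool stopped moving and the force rose to 20 N, so the lever is at its stop. I'll back off and lift.

Emit:
apply_moves --rows '[[[0, 0, 3], 0, 0], [[0, 0, 6], 0, 0], [[0, 0, 10], 0, 0], [[0, -3, 13], 0, 0], [[0, -8, 13], 0, 0]]'

```text
time: 22.9
tool_pos: [537.7, 191.8, 177.4]
tcp_rot: [-1.532, 0.007, -2.996]
contact_force: [0.2, 0.8, -0.9]
grip_width: 0.6
```

Emit:
apply_moves --rows '[[[4, -4, 4], 0, 0], [[8, -6, 9], 0, 0], [[12, -6, 14], 0, 0], [[14, -6, 18], 0, 0], [[14, -6, 18], 0, 0]]'

```text
time: 23.52
tool_pos: [423.8, -6.7, 244.1]
tcp_rot: [-1.531, 0.009, -3.002]
contact_force: [0.3, -0.5, -0.2]
grip_width: 0.3
```

```bash
python3 -c "
from g import *
go(516,313.3,92,-2.99)
t=vision.capture('scene'); cv2.imwrite('pics/17s.png',cv2.resize(t[130:240,180:340,::-1],None,fx=5,fy=5,interpolation=0))
a=t[160:200,210:260].astype(float);r=a[19:25,10:20].mean(0); print((r[:,0]-r[:,2]).round(0))
t=vision.capture('top'); cv2.imwrite('pics/17t.png',cv2.resize(t[140:250,140:370,::-1],None,fx=3.4,fy=3.4,interpolation=0))
m,c,st=big(mask(t,(0,170,100),(8,255,255),(140,180,190,230)));print('knob',c,onz('top',[c],106))
m,c,st=big(mask(t,(45,120,30),(70,255,255),(270,175,310,245)))
ys,xs=np.nonzero(m);P=onz('top',np.c_[xs,ys],42)[:,:2];mn=P.mean(0);w,v=np.linalg.eigh(np.cov((P-mn).T))
print(incal(mn),np.arctan(v[1,1]/v[0,1])-YAW)
m,c,st=big(mask(t,(22,150,120),(35,255,255),(260,190,360,235)));print('tab',c,incal(onz('top',[c],85)[0]))
"
```

```text
t 23.52 pos [423.8  -6.7 244.1] rot [-1.531  0.009 -3.002] F [ 0.3 -0.5 -0.2] w 0.3
shift cm [-13.44  14.13 -30.98] turn -0.012
[-22. -11.  -4.   0.  13.  37.  49.  31.  10.   5.]
knob [172.31428571 211.45714286] [[526.80128038 274.68603317 106.        ]]
[ 4.22137813 53.03673468] 0.020134212260830953
tab [317.  208.6] [ -0.75706402 -40.76247685]
```

View pics/17s.png

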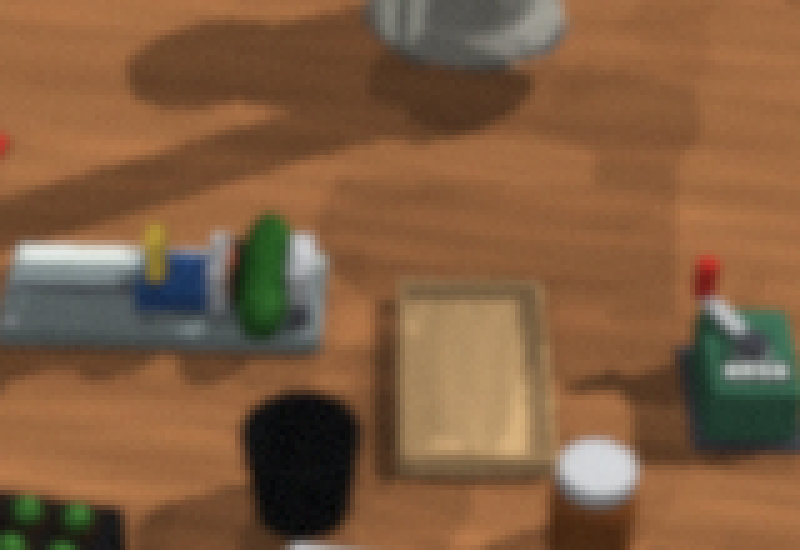

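View pics/17t.png

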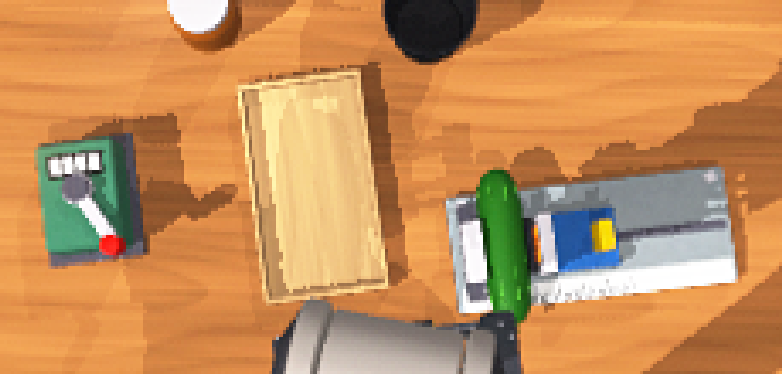

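```bash
python3 -c "
from g import *
t0=cv2.imread('pics/top0.png')[:,:,::-1]; t=vision.capture('top')
for im in (t0,t):
    h=cv2.cvtColor(im,cv2.COLOR_RGB2HSV); m=cv2.inRange(h,np.array((4,140,150)),np.array((17,255,255))); m[:195]=0;m[225:]=0;m[:,:284]=0;m[:,312:]=0
    n,l,s,c=cv2.connectedComponentsWithStats(m); print([(x.tolist(),cc.round(1).tolist()) for x,cc in zip(s[1:],c[1:])])
    print((im[205:216,282:304,0].astype(int)-im[205:216,282:304,2]).mean(0).round(0))
"
```

```text
[([289, 207, 4, 11, 17], [291.0, 212.3]), ([289, 210, 1, 4, 4], [289.0, 211.5])]
[  -7.   -8.   -8.   -7.   -2.   -7.   17.  158.  201.  175.   52.   -5.
   -0.    3.  -28.  -92.  -99.  -96.  -96.  -96. -105. -134.]
[([297, 207, 1, 1, 1], [297.0, 207.0]), ([297, 209, 2, 6, 6], [297.3, 211.5]), ([298, 216, 1, 1, 1], [298.0, 216.0])]
[   6.    8.   15.   14.   14.   14.   15.   13.   12.   11.   10.    8.
    2.   -7.   18.  145.   88.   -7.   -0.    3.  -15. -100.]
```

The top view gives the same answer: orange signal 600 at the start against 250 now, so about 4.2 mm is still showing and the pad is in about 5.8 mm. I'll hand in.

```bash
python3 -c "
from plant import order
print(order.close_job())"
```

```text
the job is handed in; nothing more can be done
None
```

I opened the caliper, laid the cucumber on its bed and let go. Then I slid the jaw shut until the cucumber was nipped, let go of the tab, and swung the counter's lever to its stop. The job was handed in at about 24 s; no verdict is reported.

- **Cucumber:** it lies against the fixed jaw, at caliper x of about +4 mm and y of about 53 mm, within 0.02 rad of square.
- **Pad:** it is pressed in by about 6 mm. Both cameras show about 40% of the orange sleeve left, and the jaw stayed put when I let go of the tab.
- **Crush limit:** the force on the tool peaked at about 14 N while closing, including the jaw's rub of about 10 N. That is well under the 30 N limit.
- **Lever:** at the stop the tool no longer moved and the force rose to about 20 N. The knob then sprang back to within 1 mm of where it started.
- **Bystanders:** the arm's path kept clear of them and none looked moved in the pictures, but I did not measure each one, and the last pictures did not show all of them.

One check disagreed: the tab's position in the top view suggested a jaw gap of about 34 mm (pad nearly fully in). The tool position gave 36–37 mm, and the sleeve images and the force rise put the pad at about 5–6 mm. I put the difference down to camera calibration error.

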